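# Index a flange three clicks and hold it for the probe

## Task

The flange on the indexing fixture has to be turned for its next measurement: first flip the red-balled lock lever from locked (red patch) over to released (green patch), and only then turn the black index knob clockwise, seen from above, by three clicks from where it stands. Finish while still gripping the knob by its bar, steady in that third stop, with the lever still released, and leave the things lying around undisturbed.

Things in the scene. Friction and masses are not known exactly. Their poses are not given: they have to be found in the camera images.
- indexer: indexing fixture, bolted down, new place and yaw each time: grey housing 390 mm along its y, 130 mm along x, top 55 mm above the table, on a dark foot plate 410 x 170 mm. Origin on the table under the turntable's centre; x away from the robot at yaw 0, y left, z up. On top: black index knob at y -150 mm, turntable at y 0, lock lever at y +140 mm
- index_knob (a joint): knob angle, rad, growing clockwise seen from above; 0 = first stop, pointer towards the fixture's -x. Eight stops (black ticks), 0.419 rad (24 degrees) apart, hard ends just outside the first and last. Starts at rest in any of the first three. A detent pulls it to the nearest stop: about 0.12 N m at a quarter pitch off, nil midway, where it snaps over
- knob_bar: upright black grip bar on the index knob, 46 long x 14 thick x 41 mm high, 65 to 106 mm above the table, a white line on top towards its pointer end. Origin on the knob's vertical axis, 58 mm above the table; -x axis = pointer direction, y = across the 14 mm. Turns with the knob. Under it the knob's disc, 64 mm dia, 7 thick, and a silver dial 92 mm dia
- flange_top (a point): centre of the top of the aluminium flange (72 mm dia, hub 38 mm) on the steel turntable (100 mm dia), 93 mm above the table; knob and turntable turn together 1:1
- knob_grip (a point): centre of the part of the grip bar to pinch: on the knob's axis, 91 mm above the table, 15 mm below the bar's top; axes as knob_bar
- knob_pointer (a point): pointer end of the knob, 30 mm from its axis on the knob_bar's -x side, 66 mm above the table
- lock_lever (a joint): angle of the lock lever in rad: 0 = locked, leaning 31 degrees to the fixture's -x side (red patch); 1.1 = released, leaning 31 degrees to +x (green patch). Over-centre spring: it needs about 3 N at the ball to start, snaps over by itself past the middle (0.55), and stays at either end
- lever_ball (a point): centre of the lock lever's red ball, 24 mm dia, at the end of a 10 mm steel rod, 65 mm from the pivot; 135 mm above the table at either end of the swing, 145 mm at the middle. The ball travels 68 mm in the fixture's x
- lever_pivot (a point): pivot of the lock lever, 80 mm above the table, its axis along the fixture's y; between two dark cheeks that reach 89 mm above the table, 36 mm long and 42 mm wide over all
- spare_flange: spare turned aluminium flange lying in front of the fixture: disc 72 mm dia x 10 with a hub 38 mm dia x 14 on top; origin under its centre; a loose bystander
- hex_key: dark L-shaped hex key lying in front of the fixture, 90 x 36 x 7 mm; origin under the middle of its long leg; a loose bystander
- ref_sphere: white ceramic reference sphere, 25 mm dia, on a dark stand with a 60 mm foot, 98 mm tall in all, beyond or to one side of the fixture; origin under the foot; a loose bystander
- mug: blue mug, 80 mm dia, 90 mm tall, beyond or to one side of the fixture; origin under its centre; a loose bystander
- oil_jar: closed jar with black cap, 60 mm dia, 80 mm tall, beyond or to one side of the fixture; origin under its centre; a loose bystander
- caliper: digital caliper lying flat on the robot's left, 220 mm long, 12 mm high; origin under its middle; a loose bystander
- marker: white marker pen with orange cap, 120 x 12 x 12 mm, lying on the robot's right; origin under its middle; a loose bystander

How it is judged:
On the way, in this order (a step that is already met when the one before it is completed fails the run):
1. the lock lever is released while the knob still stands in its first place (value of joint lock_lever above 0.95 rad and distance of knob_pointer from where it was at the start of the episode below 0.008 m), for 0.2 s.
2. the knob is in the third stop on from where it started, gripped (value of joint lock_lever above 0.95 rad and distance of knob_pointer from where it was at the start of the episode between 0.03 and 0.0401 m and (value of joint index_knob between 1.157 and 1.357 rad or value of joint index_knob between 1.576 and 1.776 rad or value of joint index_knob between 1.994 and 2.194 rad) and contact force between the fingers and knob_bar above 2 N), for 0.3 s.
At the end, for the whole second after the job is handed in: the lever is released (above 0.95 rad), the knob rests within 0.10 rad of the third stop clockwise from where it started, and the fingers still hold its bar (more than 2 N); no bystander has moved 20 mm (all of step 2 and velocity of joint index_knob between -0.15 and 0.15 rad/s and distance of each of spare_flange, hex_key, ref_sphere, mug, oil_jar, caliper, marker from where it was at the start of the episode below 0.02 m); the arm keeps its last pose, push and grip.
It fails at once if the knob is turned about half a click or more while the lock lever is not released (value of joint lock_lever below 0.8 rad and distance of knob_pointer from where it was at the start of the episode above 0.008 m).
It fails at once if a bystander is knocked 40 mm or more out of its place (distance of any of spare_flange, hex_key, ref_sphere, mug, oil_jar, caliper, marker from where it was at the start of the episode above 0.04 m).
It also fails if it takes over 48 s, if anything falls off the work surface, if the arm or the gripper's body presses on something with over 40 N, if the wrist force passes 120 N, or if a joint passes its speed limit or range.

## Robot

A 6-joint arm with a two-finger parallel gripper is mounted at the origin on the work surface. World frame = base frame: x ahead of the robot, y to its left, z up, the work surface at z = 0. Lengths are in m, angles in rad, forces in N, time in s.
With the tool pointing down it reaches from about 0.3 to 0.85 m from the base axis. Payload 5.4 kg.
Tool frame: the origin (TCP) lies on the centre line of the jaws, within the pads' length; the fingertips stand r.finger_overhang ahead of it and the grasp point (between the pads) lies 6 mm ahead of it (r.finger_overhang is the distance from the TCP to the fingertips, in m); z points along the fingers, x is the direction in which the jaws open and shut, and the axes are right-handed (so a half turn about z gives the same grasp; the last joint's range is limited). The gripper opens to 85 mm and grips with 20 to 120 N. Pads are 22 mm wide; open, the fingers measure 114 mm over their backs; the gripper's body (76 mm by 85 mm) begins 54 mm behind the grasp point. The pads swing forward as they close: fully open they stand 13 mm farther back than shut.
Start: joints at [-1.448, 0.158, 1.597, -0, 1.386, -0.21], TCP at [0.188, -0.543, 0.256] pointing down, gripper open.
Joint ranges: [-2.91, 2.91], [-0.94, 2.29], [0.18, 2.7], [-1.29, 4.43], [0.17, 2.64], [-3, 3]. Speed limits (rad/s): [2.57, 2.57, 3.14, 3.14, 3.14, 3.14].

## Interface

Orientations are given as a unit quaternion [x, y, z, w].
In Python, from bench import monitor, grab_frame, workorder, r gives the robot as it stands.
- The arm moves only by the shell command python3 -m pendant 'ROWS' [FORCE]. ROWS is JSON, a list of rows, each a list of 7 numbers: the gripper's target within -1 to 1 (fully open at 1, half-way at 0, shut at -1), then the shift along the world's x, y, z normalised to -1 to 1, where 1 is 0.1 m, then the turn, a rotation vector about the world's x, y, z normalised to -1 to 1, where 1 is 6 degrees. A call has exactly 5 rows; each row shifts and turns the commanded pose from where the row before left it; what a row does not reach is not made up. A row lasts 1/12 s, in which the tool goes at most 41.7 mm and 7.16 degrees, less where a joint would pass 70% of its speed; a pose out of reach is approached as far as the arm can. A call with a number of a shift or a turn outside -1 to 1 is refused whole. A call with a gripper value outside its range is refused whole. The fingers move at their own pace and stop on an object; FORCE is the grip in N (left out, the last holds). Time passes only in rows, so rows that do not move let the fingers close, or fill a call up. It gives the time, the measured TCP pose, the force and the opening at its end, in the units of the state.
- monitor.sense(): the state, without advancing time (a new reading comes with each control period).
- grab_frame(name): name is "side" or "top" or "wrist"; returns a dict with "pixels" (420x560x3 uint8, red, green, blue), "fx", "fy", "cx", "cy" (pixels), "view" (4x4, takes a point from world to camera coordinates); the wrist camera has in their place "T_tool_cam" (4x4, takes a point from camera to tool coordinates, whose origin is the TCP and whose axes are the tool frame's). Camera axes: x right, y up, looking along -z (the intrinsics and any distortion apply to the point x, -y, -z); pixel columns grow to the right and rows downward; lengths in m; the calibration is good to about 2 mm. A picture is of the moment at which its call begins: read the wrist's pose just before it. There is no depth.
- workorder.job_done(): hands the job in, once; it reports no verdict.
The state is a dict: "time": time; "joint_positions": joint angles; "joint_vel": joint speeds; "joint_efforts": joint torques, N m; "tcp_pos": TCP position; "tcp_rot": TCP orientation; "wrist_force": force on the tool from outside, world axes, zero at the start; "moment": the same for the moment, N m; "width": opening from 0.0 (shut) to 1.0 (fully open).
Only numpy, scipy, OpenCV 4.12 (cv2) and the standard library are available. Lean on these libraries where they do the work, as an engineer would, in place of code of your own. Each camera call takes 0.05 s, during which the arm holds its last target. There are 200 camera calls.

## Working session

There is one attempt and no reset: what is moved stays moved. The work goes in short steps, Python scripts to look and compute and a shell command to move; the robot and the scene stay as the last step left them, time stands still between calls to the robot, and variables do not carry over. Pictures are saved under pics/ and viewed, about 8 in all and at most 12, crops included, and the job is handed in when it is done.

```bash
mkdir -p pics; ls
python3 - <<'E'
from bench import monitor, grab_frame, r
import cv2,numpy as np
print(monitor.sense(), r.finger_overhang)
for n in ("top","side"):
    f=grab_frame(n); cv2.imwrite(f"pics/{n}0.png",cv2.cvtColor(f["pixels"],cv2.COLOR_RGB2BGR))
    print({k:np.round(v,4).tolist() for k,v in f.items() if k!="pixels"})
    np.savez(f"{n}.npz",**f)
E
```

```text
pics
{'time': 0.0, 'joint_positions': array([-1.44808304e+00,  1.59043383e-01,  1.59821037e+00, -1.46739223e-05,
        1.38618525e+00, -2.10097836e-01]), 'joint_vel': array([-0.00030199, -0.00108161,  0.00094945, -0.00117775, -0.00038602,
        0.00162766]), 'joint_efforts': array([ 1.39899680e-04, -3.96001017e+01, -3.31429088e+01, -2.37943023e-04,
        8.39881453e-03,  2.17973940e-05]), 'tcp_pos': array([ 0.18776282, -0.54290779,  0.25533098]), 'tcp_rot': array([ 8.14463816e-01, -5.80213615e-01, -6.28965546e-04, -6.75802433e-04]), 'wrist_force': array([-0.19126487, -0.73601287,  0.11151533]), 'moment': array([-0.00751279, -0.00539132,  0.0257509 ]), 'width': 1.0021097228756983} 0.025
{'fx': 519.4453, 'fy': 519.4453, 'cx': 283.4353, 'cy': 210.2606, 'view': [[-0.0261, -0.9995, 0.018, 0.0109], [0.9948, -0.0242, 0.0994, -0.544], [-0.0989, 0.0205, 0.9949, -1.4464], [0.0, 0.0, 0.0, 1.0]]}
{'fx': 511.7057, 'fy': 511.7057, 'cx': 277.5149, 'cy': 216.0175, 'view': [[0.7376, -0.6753, 0.0015, -0.404], [0.4083, 0.4477, 0.7955, -0.3055], [-0.5379, -0.5862, 0.6059, -1.4337], [0.0, 0.0, 0.0, 1.0]]}
```

View pics/top0.png

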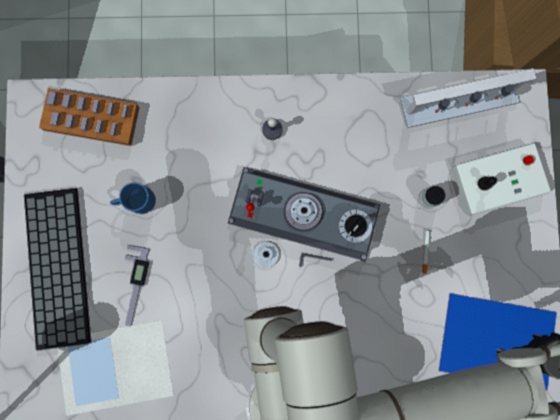

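View pics/side0.png

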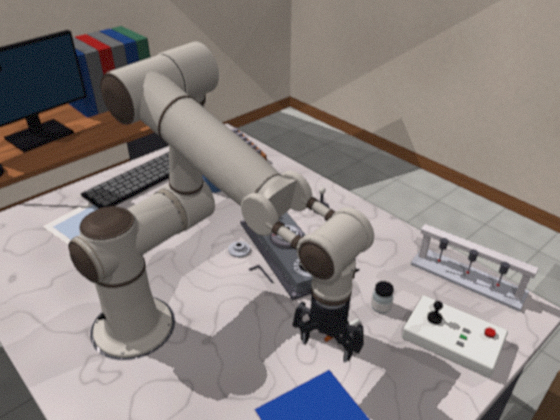

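The top view shows the lever's red ball at about (250,208), the turntable at (304,210) and the knob at (355,226). The side view of the fixture is mostly blocked by the arm. Next I'll locate these and zoom in.

```bash
cat > h.py <<'E'
import numpy as np, cv2
from bench import monitor, grab_frame, r
from scipy.spatial.transform import Rotation as R
def ray(f,px):
    d=np.array([(px[0]-f["cx"])/f["fx"],-(px[1]-f["cy"])/f["fy"],-1.])
    if "view" in f: T=np.linalg.inv(f["view"])
    else: T=f["Tw"]
    return T[:3,3],T[:3,:3]@d
def at(f,px,z):
    o,d=ray(f,px); return o+d*(z-o[2])/d[2]
def proj(f,p):
    V=f["view"] if "view" in f else np.linalg.inv(f["Tw"])
    c=V[:3,:3]@np.array(p)+V[:3,3]
    return np.array([f["cx"]+f["fx"]*c[0]/-c[2], f["cy"]-f["fy"]*c[1]/-c[2]])
def wrist():
    s=monitor.sense(); f=dict(grab_frame("wrist")); T=np.eye(4)
    T[:3,:3]=R.from_quat(s["tcp_rot"]).as_matrix(); T[:3,3]=s["tcp_pos"]; f["Tw"]=T@f["T_tool_cam"]; return f
def save(f,n,crop=None,k=1):
    im=cv2.cvtColor(f["pixels"],cv2.COLOR_RGB2BGR)
    if crop: x0,y0,x1,y1=crop; im=im[y0:y1,x0:x1]
    cv2.imwrite("pics/"+n,cv2.resize(im,None,fx=k,fy=k,interpolation=cv2.INTER_CUBIC))
E
python3 - <<'E'
from h import *
f=dict(np.load("top.npz"))
t=at(f,(304,210),.093);k=at(f,(355,226),.08);b=at(f,(250,208),.135)
print(t,k,b); 
P=f["pixels"].astype(int); m=(P[...,0]>130)&(P[...,1]<70)&(P[...,2]<70); ys,xs=np.nonzero(m); s=(abs(xs-250)<20)&(abs(ys-208)<20); print(xs[s].mean(),ys[s].mean(),s.sum())
# foot-plate corners in px
for p in [(245,167),(228,222),(387,205),(371,260)]: print(p,at(f,p,.03)[:2])
save(f,"c1.png",(215,150,395,270),4.4)
E
```

```text
[ 0.53693652 -0.05725377  0.093     ] [ 0.4909132  -0.19616131  0.08      ] [0.54150255 0.08699544 0.135     ]
248.9795918367347 209.40816326530611 49
(245, 167) [0.67040205 0.1035231 ]
(228, 222) [0.51439848 0.15432297]
(387, 205) [ 0.55171725 -0.29767448]
(371, 260) [ 0.39732296 -0.24536053]
```

View pics/c1.png

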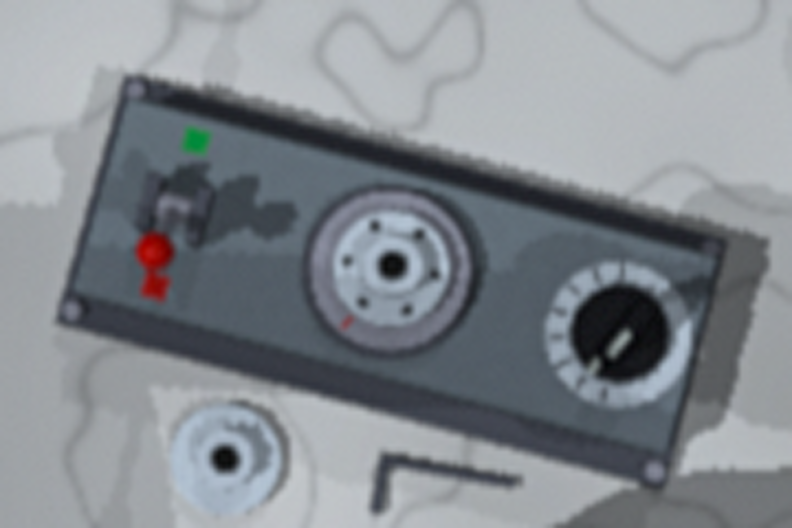

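The crop shows the fixture turned roughly 15° clockwise. The red ball is at about (250,207) in the full image. The pointer leads the fixture's -x by about 24–33° clockwise, which suggests the second stop; the wrist camera will check that. Next I'll fit the fixture pose.

Run:
```python
from h import *
from scipy.optimize import least_squares
f=dict(np.load("top.npz"))
c=lambda x,y:(215+x/4.4-.4,150+y/4.4-.4)
obs=[((.065,.195,.055),c(130,78)),((-.065,.195,.055),c(60,322)),((-.065,-.195,.055),c(655,485)),((.065,-.195,.055),c(722,240)),((0,0,.093),c(392,265)),((0,-.15,.06),c(619,335))]
W=lambda q,p:np.r_[R.from_euler('z',q[2]).as_matrix()[:2,:2]@p[:2]+q[:2],p[2]]
g=least_squares(lambda q:np.concatenate([proj(f,W(q,np.array(p)))-o for p,o in obs]),[.54,-.06,-.27])
q=g.x;print(q,np.degrees(q[2]),np.round(g.fun,1))
print("knob",W(q,np.array([0,-.15,.091])),"ball",W(q,np.array([-.034,.14,.135])),"pivot",W(q,np.array([0,.14,.08])))
print("ball px",proj(f,W(q,np.array([-.034,.14,.135]))), "seen",c(155,250))
for i in range(3):
    a=q[2]+np.pi-i*.419; k=W(q,np.array([0,-.15,.106])); print(i,proj(f,k),proj(f,k+.02*np.array([np.cos(a),np.sin(a),0])))
print("line",c(632,332),c(612,354))
```

```text
[ 0.53303072 -0.05750997 -0.29171464] -16.71401784782425 [-2.   4.8  1.2 -6.   1.8 -6.  -1.9  4.6  0.4  1.6  0.4  1.1]
knob [ 0.48989149 -0.20117279  0.091     ] ball [0.54073042 0.08635356 0.135     ] pivot [0.57329399 0.07657533 0.08      ]
ball px [250.25048019 208.28652508] seen (249.8272727272727, 206.4181818181818)
0 [358.38002903 225.66235999] [356.52901058 232.84944376]
1 [358.38002903 225.66235999] [353.75563804 231.42730306]
2 [358.38002903 225.66235999] [351.78460628 229.00772708]
line (358.23636363636365, 225.05454545454543) (353.69090909090914, 230.05454545454543)
```

```bash
python3 -m pendant '[[-1,0.2,0.28,0.04,0,0,1],[-1,0.2,0.28,0.04,0,0,1],[-1,0.2,0.28,0.04,0,0,1],[-1,0.2,0.28,0.04,0,0,1],[-1,0.2,0.28,0.04,0,0,1]]' 60; python3 -m pendant '[[-1,0.2,0.28,0.04,0,0,1],[-1,0.2,0.28,0.04,0,0,1],[-1,0.2,0.28,0.04,0,0,1],[-1,0.2,0.28,0.04,0,0,1],[-1,0.2,0.28,0.04,0,0,0]]'; python3 -m pendant '[[-1,0.2,0.28,0.04,0,0,0],[-1,0,0.28,0,0,0,0],[-1,0,0.28,0,0,0,0],[-1,0,0,0,0,0,0],[-1,0,0,0,0,0,0]]'
python3 - <<'E'
from h import *
f=wrist(); save(f,"w1.png"); np.savez("w1.npz",**f); print(np.round(f["Tw"],3))
E
```

```text
time: 0.52
tcp_pos: [0.2883, -0.4018, 0.2759]
tcp_rot: [0.938, -0.347, -0.0, -0.0]
wrist_force: [0.7, -0.7, 0.1]
width: 0.297
time: 0.93
tcp_pos: [0.3884, -0.2617, 0.2962]
tcp_rot: [0.989, -0.145, -0.0, -0.0]
wrist_force: [0.1, -0.5, 0.2]
width: -0.001
time: 1.35
tcp_pos: [0.4078, -0.1785, 0.3]
tcp_rot: [0.989, -0.146, -0.0, 0.0]
wrist_force: [0.1, 0.3, -0.5]
width: -0.003
[[ 0.958  0.274  0.089  0.431]
 [-0.288  0.912  0.292 -0.105]
 [-0.001 -0.306  0.952  0.418]
 [ 0.     0.     0.     1.   ]]
```

View pics/w1.png

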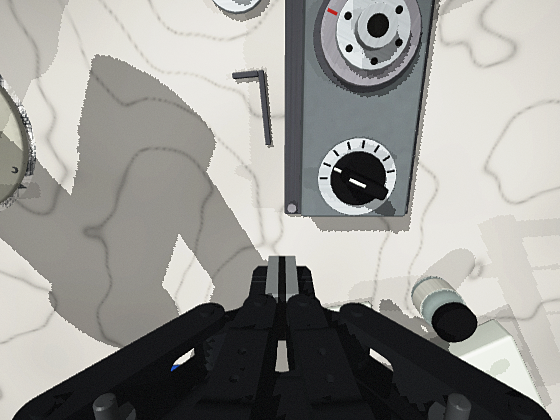

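The wrist view shows the dial centred at about (356,176), the flange hub at (378,25) and the white line from (348,180) to (365,187). I'll refine the pose from these.

Run:
```python
from h import *
f=dict(np.load("w1.npz"))
h=at(f,(378,25),.093); k=at(f,(356.5,176.5),.058)
d=(h-k)[:2]; yaw=np.arctan2(-d[0],d[1]); print(h,k,np.linalg.norm(d),np.degrees(yaw))
u=np.array([np.cos(yaw),np.sin(yaw)]);v=np.array([-u[1],u[0]])
o=(h[:2]+k[:2]+.15*v)/2; print("ball",o+.14*v-.034*u,"knob",o-.15*v,"u",u)
a,b=at(f,(348.5,180.5),.106),at(f,(365,187),.106); e=(a-b)[:2]; an=np.arctan2(e[1],e[0]); print("line",a,b,"stop angle cw",(np.pi+yaw-an)%(2*np.pi), "pointer deg",np.degrees(an))
```

```text
[ 0.53767016 -0.05693086  0.093     ] [ 0.49403864 -0.19895981  0.058     ] 0.1485797172974629 -17.077041990374173
ball [0.54648976 0.08755983] knob [ 0.4938301  -0.19963864] u [ 0.95591076 -0.29365732]
line [ 0.47687062 -0.18809213  0.106     ] [ 0.49160876 -0.19963867  0.106     ] stop angle cw 0.36651494363428494 pointer deg 141.92319861090604
```

```bash
python3 -m pendant '[[-1,0.12,0.35,0,0,0,0],[-1,0.12,0.35,0,0,0,0],[-1,0.12,0.35,0,0,0,0],[-1,0.12,0.35,0,0,0,0],[-1,0.12,0.35,0,0,0,0]]' ; python3 -m pendant '[[-1,0.12,0.35,0,0,0,0],[-1,0.12,0.35,0,0,0,0],[-1,0.12,0.35,0,0,0,0],[-1,0,0,-0.2,0,0,0],[-1,0,0,-0.3,0,0,0]]'; python3 -m pendant '[[-1,0,0,-0.3,0,0,0],[-1,0,0,-0.4,0,0,0],[-1,0,0,-0.3,0,0,0],[-1,0,0,-0.15,0,0,0],[-1,0,0,0,0,0,0]]'
python3 - <<'E'
from h import *
f=wrist(); save(f,"w2.png"); np.savez("w2.npz",**f)
E
```

```text
time: 1.82
tcp_pos: [0.4684, -0.0042, 0.3002]
tcp_rot: [0.989, -0.148, 0.0, 0.0]
wrist_force: [0.7, -0.5, 0.2]
width: -0.004
time: 2.23
tcp_pos: [0.5068, 0.1012, 0.2526]
tcp_rot: [0.989, -0.146, 0.004, -0.0]
wrist_force: [0.8, 0.3, -0.7]
width: -0.001
time: 2.65
tcp_pos: [0.501, 0.0993, 0.1304]
tcp_rot: [0.989, -0.148, -0.005, 0.001]
wrist_force: [-0.3, -0.4, 0.3]
width: -0.003
```

View pics/w2.png

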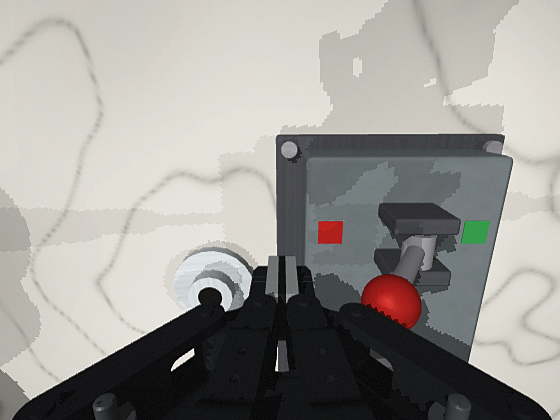

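Run:
```python
from h import *
f=dict(np.load("w2.npz"));P=f["pixels"].astype(int)
m=(P[...,0]>110)&(P[...,1]<60)&(P[...,2]<60);m[:265]=0
ys,xs=np.nonzero(m);c,rad=cv2.minEnclosingCircle(np.c_[xs,ys].astype(np.float32));print(c,rad)
p=at(f,c,.135);s=monitor.sense();d=(p-s["tcp_pos"])
u=np.array([.956,-.294]);print(p,s["tcp_pos"],"along",d[:2]@u,"lateral",d[:2]@[.294,.956])
```

```text
(391.5, 304.0) 30.054216384887695
[0.54610988 0.08568152 0.135     ] [0.5027349  0.09942585 0.13316838] along 0.045507312046250595 lateral -0.00038733412123396344
```

```bash
python3 -m pendant '[[-1,0,0,0.13,0,0,0],[-1,0.1,-0.03,0,0,0,0],[-1,0.1,-0.03,0,0,0,0],[-1,0.1,-0.03,0,0,0,0],[-1,0.1,-0.03,0,0,0,0]]' ; python3 -m pendant '[[-1,0.1,-0.03,0,0,0,0],[-1,0.1,-0.03,0,0,0,0],[-1,0,0,0,0,0,0],[-1,0,0,0,0,0,0],[-1,0,0,0,0,0,0]]'
python3 - <<'E'
from h import *
f=wrist(); save(f,"w3.png"); np.savez("w3.npz",**f)
E
```

```text
time: 3.12
tcp_pos: [0.5458, 0.0884, 0.153]
tcp_rot: [0.989, -0.147, 0.002, -0.0]
wrist_force: [-0.8, 1.2, 1.3]
width: 0.0
time: 3.53
tcp_pos: [0.5641, 0.0823, 0.1492]
tcp_rot: [0.989, -0.147, 0.001, -0.0]
wrist_force: [-0.1, -0.5, -0.3]
width: -0.0
```

View pics/w3.png

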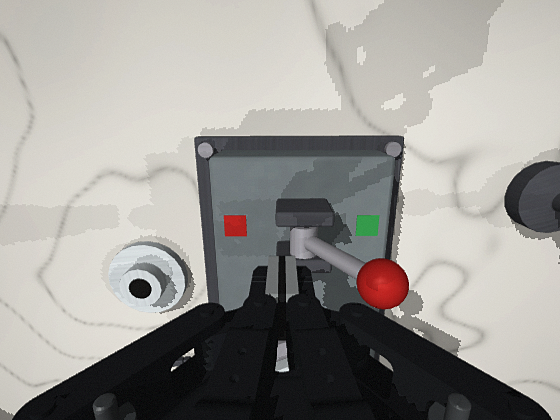

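The lever has snapped over, with the ball at (383,284) on the green side and no force left on the tool. Next I'll lift off and move above the knob, turning to match the bar.

```bash
python3 -m pendant '[[-1,0,0,0.3,0,0,0],[-1,0,0,0.4,0,0,0],[-1,0,0,0.4,0,0,1],[-1,-0.06,-0.26,0.1,0,0,1],[-1,-0.06,-0.26,0,0,0,1]]' ; python3 -m pendant '[[0.2,-0.06,-0.26,0,0,0,1],[0.2,-0.06,-0.26,0,0,0,1],[0.2,-0.06,-0.26,0,0,0,1],[0.2,-0.06,-0.26,0,0,0,1],[0.2,-0.06,-0.26,0,0,0,1]]' ; python3 -m pendant '[[0.2,-0.06,-0.26,-0.1,0,0,1],[0.2,-0.1,-0.26,-0.2,0,0,1],[0.2,-0.1,-0.26,-0.2,0,0,1],[0.2,-0.09,-0.22,-0.2,0,0,0],[0.2,0,0,0,0,0,0]]'
python3 - <<'E'
from h import *
s=monitor.sense();f=wrist(); save(f,"w4.png"); np.savez("w4.npz",**f); print(s["tcp_pos"],np.degrees(R.from_quat(s["tcp_rot"]).as_matrix()[:2,0]@[0,0]), R.from_quat(s["tcp_rot"]).as_matrix()[:,0], s["joint_positions"])
E
```

```text
time: 4.0
tcp_pos: [0.5537, 0.0307, 0.2739]
tcp_rot: [1.0, 0.013, 0.005, 0.001]
wrist_force: [-0.4, -0.8, -0.1]
width: 0.001
time: 4.42
tcp_pos: [0.521, -0.1003, 0.2685]
tcp_rot: [0.963, 0.27, 0.0, 0.0]
wrist_force: [0.6, -0.2, 0.2]
width: 0.598
time: 4.83
tcp_pos: [0.4831, -0.201, 0.1941]
tcp_rot: [0.91, 0.414, -0.002, -0.003]
wrist_force: [-0.8, 0.6, -0.2]
width: 0.603
[ 0.48308758 -0.20103774  0.19410451] 0.0 [ 0.65787322  0.75312525 -0.00227521] [-6.24661673e-01  8.66304579e-02  1.80247437e+00 -1.69821231e-03
  1.25962955e+00 -1.47693077e+00]
```

View pics/w4.png

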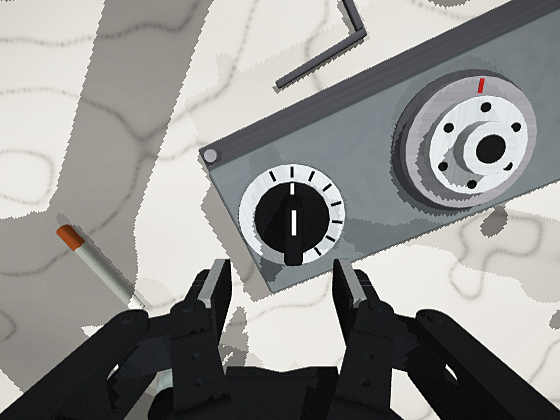

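The dial is centred at about (292,214), with the white line from (294,209) to (294,236). The pointer sits at the second tick, so it's the second stop and the target is 1.676 rad. Now I'll compute the correction.

Run:
```python
from h import *
f=dict(np.load("w4.npz"));P=f["pixels"].astype(int)
m=(P.min(2)>200).astype(np.uint8);m[:206]=0;m[240:]=0;m[:,:286]=0;m[:,302:]=0
ys,xs=np.nonzero(m);print(xs.min(),xs.max(),ys.min(),ys.max())
vx,vy,x0,y0=cv2.fitLine(np.c_[xs,ys].astype(np.float32),cv2.DIST_L2,0,.01,.01).ravel()
t=lambda y:(x0+vx/vy*(y-y0),y)
a,b=at(f,t(ys.min()),.106),at(f,t(ys.max()),.106)
e=(a-b)[:2];an=np.arctan2(e[1],e[0]);print(a,b,np.degrees(an))
s=monitor.sense();T=R.from_quat(s["tcp_rot"]).as_matrix()
print("tool yaw",np.degrees(np.arctan2(T[1,0],T[0,0])),"want",np.degrees(an)-90)
print("dial",at(f,(292,214),.058),"lateral off of line wrt tcp",(b-s["tcp_pos"])@T[:,0],(b-s["tcp_pos"])@T[:,1],s["tcp_pos"])
d=at(f,(292,214),.058)-s["tcp_pos"];print(d@T[:,0],d@T[:,1])
```

```text
292 295 211 234
[ 0.47866087 -0.18720544  0.106     ] [ 0.49173757 -0.19835203  0.106     ] 139.5557090209102
tool yaw 48.876253204697505 want 49.5557090209102
dial [ 0.49223234 -0.19834986  0.058     ] lateral off of line wrt tcp 0.0058645383204528855 0.004865407149778695 [ 0.48458871 -0.19982104  0.19604422]
0.006221544318363362 0.0054746644552894335
```

```bash
python3 -m pendant '[[0.2,0.08,0.01,-0.1,0,0,0.1],[0.2,0,0,-0.3,0,0,0],[0.2,0,0,-0.3,0,0,0],[0.2,0,0,-0.2,0,0,0],[0.2,0,0,-0.1,0,0,0]]' 60; python3 -m pendant '[[0.2,0,0,0,0,0,0],[-0.3,0,0,0,0,0,0],[-1,0,0,0,0,0,0],[-1,0,0,0,0,0,0],[-1,0,0,0,0,0,0]]' 60;  python3 -m pendant '[[-1,0,0,0,0,0,0],[-1,0,0,0,0,0,0],[-1,0,0,0,0,0,0],[-1,0,0,0,0,0,0],[-1,0,0,0,0,0,0]]'
python3 -c "
from h import *
s=monitor.sense();print(s);"
```

```text
time: 5.3
tcp_pos: [0.494, -0.1965, 0.0964]
tcp_rot: [0.907, 0.42, -0.001, -0.002]
wrist_force: [-1.0, 0.4, 0.8]
width: 0.604
time: 5.72
tcp_pos: [0.4953, -0.2004, 0.1007]
tcp_rot: [0.907, 0.42, -0.0, 0.002]
wrist_force: [-6.1, -4.4, 6.6]
width: 0.155
time: 6.13
tcp_pos: [0.4953, -0.2004, 0.1007]
tcp_rot: [0.908, 0.42, -0.0, 0.002]
wrist_force: [-4.9, -4.3, 5.9]
width: 0.157
{'time': 6.1333, 'joint_positions': array([-0.60947695,  0.23123839,  1.84334065, -0.00299656,  1.06378178,
       -1.47498269]), 'joint_vel': array([ 0.00156038,  0.00011202,  0.0007539 , -0.00086893,  0.00022984,
        0.00017032]), 'joint_efforts': array([ 3.05693574e+00, -3.54686952e+01, -2.74139303e+01,  1.43791314e+00,
       -5.93249034e-01, -1.22791895e-02]), 'tcp_pos': array([ 0.49527317, -0.20043727,  0.10068368]), 'tcp_rot': array([ 9.07508299e-01,  4.20028995e-01, -3.17160669e-04,  2.05651027e-03]), 'wrist_force': array([-4.87315404, -4.33985175,  5.92255211]), 'moment': array([-0.51351962,  0.7232925 ,  0.04575169]), 'width': 0.15703597430529062}
```

The bar is gripped (opening about 13 mm). I'll relieve the small side load, then turn it 72° clockwise.

```bash
python3 -m pendant '[[-1,-0.01,-0.01,0.02,0,0,0],[-1,0,0,0,0,0,0],[-1,0,0,0,0,0,-0.4],[-1,0,0,0,0,0,-0.8],[-1,0,0,0,0,0,-0.8]]' 80; python3 -m pendant '[[-1,0,0,0,0,0,-0.8],[-1,0,0,0,0,0,-0.8],[-1,0,0,0,0,0,-0.8],[-1,0,0,0,0,0,-0.8],[-1,0,0,0,0,0,-0.8]]'
python3 -c "
from h import *
s=monitor.sense();print(s['tcp_pos'],s['wrist_force'],s['moment'],s['width'],s['joint_positions']);T=R.from_quat(s['tcp_rot']).as_matrix();print(np.degrees(np.arctan2(T[1,0],T[0,0])))"
```

```text
time: 6.55
tcp_pos: [0.4949, -0.2007, 0.1009]
tcp_rot: [0.947, 0.321, 0.001, 0.002]
wrist_force: [2.5, -4.5, -9.0]
width: 0.149
time: 6.97
tcp_pos: [0.4943, -0.201, 0.1009]
tcp_rot: [0.993, 0.117, 0.001, 0.002]
wrist_force: [1.2, -6.1, -6.4]
width: 0.149
[ 0.49429831 -0.2010174   0.10086166] [ 1.23198444 -6.11911147 -6.37107886] [-0.99171088 -0.22077405  0.058411  ] 0.14898705604391466 [-0.61187778  0.22905653  1.84555442 -0.00211881  1.06347669 -0.84554066]
13.446794415253027
```

```bash
python3 -m pendant '[[-1,0,0,0,0,0,-0.8],[-1,0,0,0,0,0,-0.8],[-1,0,0,0,0,0,-0.8],[-1,0,0,0,0,0,-0.8],[-1,0,0,0,0,0,-0.8]]'; python3 -m pendant '[[-1,0,0,0,0,0,-0.8],[-1,0,0,0,0,0,-0.8],[-1,0,0,0,0,0,-0.4],[-1,0,0,0,0,0,0],[-1,0,0,0,0,0,0]]'; python3 -m pendant '[[-1,0,0,0,0,0,0],[-1,0,0,0,0,0,0],[-1,0,0,0,0,0,0],[-1,0,0,0,0,0,0],[-1,0,0,0,0,0,0]]'
python3 -c "
from h import *
s=monitor.sense();print(s['tcp_pos'],s['wrist_force'],s['moment'],s['width'],s['joint_positions']);T=R.from_quat(s['tcp_rot']).as_matrix();print(np.degrees(np.arctan2(T[1,0],T[0,0])))
f=wrist();save(f,'w5.png');np.savez('w5.npz',**f)
f=grab_frame('top');save(f,'t5.png',(215,150,395,270),4.4)"
```

```text
time: 7.38
tcp_pos: [0.4936, -0.2011, 0.1008]
tcp_rot: [0.996, -0.092, 0.0, 0.002]
wrist_force: [-2.4, -6.3, -4.7]
width: 0.147
time: 7.8
tcp_pos: [0.4933, -0.201, 0.1008]
tcp_rot: [0.981, -0.194, -0.0, 0.002]
wrist_force: [-2.9, -5.7, -3.7]
width: 0.145
time: 8.22
tcp_pos: [0.4933, -0.201, 0.1008]
tcp_rot: [0.981, -0.194, -0.0, 0.002]
wrist_force: [-2.9, -6.9, -4.4]
width: 0.146
[ 0.49334214 -0.20100875  0.10084669] [-2.90949008 -6.8597038  -4.44334684] [-1.02474872  0.46729853 -0.01983681] 0.14626787559275403 [-0.61230335  0.22861666  1.84611646 -0.00342513  1.06562896 -0.22107187]
-22.320995107236605
```

View pics/w5.png

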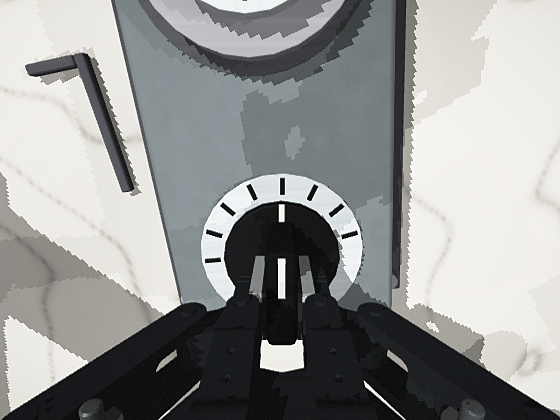

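View pics/t5.png

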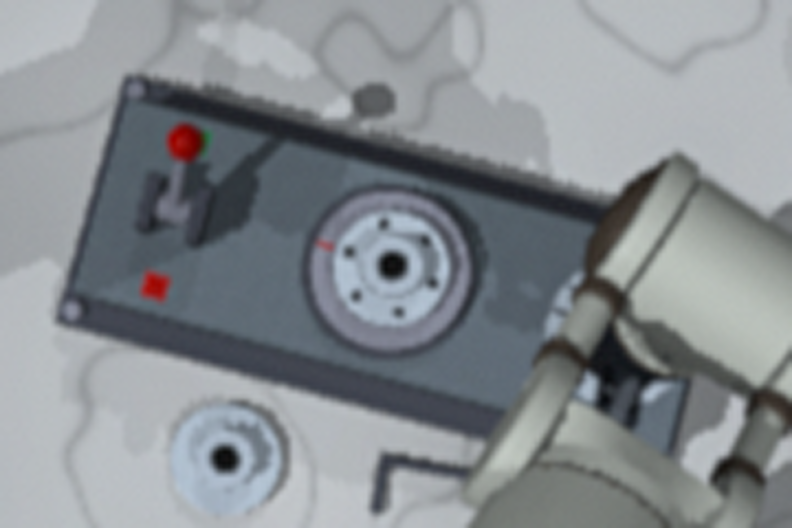

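The pointer at (282,213) lines up with the fifth tick at (282,186), which is three on from the second. The top view shows the ball at the green patch and the turntable mark turned about 72°. The spare flange and hex key are unmoved. Handing in.

```bash
python3 -c "
from bench import workorder;print(workorder.job_done())"
```

```text
the job is handed in; nothing more can be done
None
```

I released the lock lever with the closed fingers, and it snapped over to the green patch. I then gripped the knob's bar and turned it 72° clockwise, from the second stop to the fifth. I handed the job in at about 8.3 s with the arm still gripping the bar at the commanded 80 N.

- **Knob:** the pointer lines up with the fifth tick, three on from where it started. The tool turned about 72° and the turntable's red mark moved by a similar amount.
- **Lever:** the last top view shows the ball still at the green patch.
- **Steadiness:** readings held steady over the last 0.4 s, with the bar gripped at about 12 mm opening. The wrist force was about 9 N, leaving a small side load on the bar.
- **Bystanders:** the spare flange looks unmoved, as does the visible part of the hex key. I did not re-check the other five after the move. No wrist reading suggested a collision.
- **Disagreement:** the top-camera and wrist-camera positions of the knob differed by about 4 mm. I used the closer wrist view for the grip.

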